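Prop the embossing press's cover and back off its pressure knob

ROBOT

A 6-joint arm with a two-finger parallel gripper is mounted at the origin on the work surface. World frame = base frame: x ahead of the robot, y to its left, z up, the work surface at z = 0. Lengths are in m, angles in rad, forces in N, time in s.
With the tool pointing down it reaches from about 0.35 to 0.975 m from the base axis. Payload 4.9 kg.
Tool frame: the origin (TCP) lies at the very end of the fingers, on their centre line; the grasp point (between the pads) lies 19 mm behind it; z points along the fingers, y is the line along which they close (so a half turn about z gives the same grasp; the last joint's range is limited). The gripper opens to 85 mm and grips with 20 to 120 N. Pads are 22 mm wide; open, the fingers measure 114 mm over their backs; the gripper's body (76 mm by 85 mm) begins 54 mm behind the grasp point. The pads swing forward as they close: fully open they stand 13 mm farther back than shut.
Start: joints at [1.186, 0.053, 1.613, -0, 1.476, -0.119], TCP at [0.164, 0.603, 0.231] pointing down, gripper open.
Joint ranges: [-3.01, 3.01], [-1.01, 2.22], [0.06, 2.58], [-1.02, 4.17], [0.09, 2.62], [-3.14, 3.14]. Speed limits (rad/s): [2.57, 2.57, 3.14, 3.14, 3.14, 3.14].

INTERFACE

Orientations are given as a rotation vector (axis times angle).
In Python, from station import * gives the robot as it stands.
- The arm moves only by the shell command python3 -m crank 'ROWS' [OPENING] [FORCE]. ROWS is JSON, a list of rows, each an object with "offset": the shift along the tool's x, y, z in m, a list of three; "twist": the turn, a rotation vector about the tool's x, y, z in degrees, a list of three. In form: [{"offset": [x, y, z], "twist": [rx, ry, rz]}, ...]. A call has 1 to 20 rows; each row is the pose to reach, as a shift and turn from the pose commanded when the call began, along the tool's axes at that moment; what a row does not reach only later rows make up. A row lasts 1/8 s, in which the tool goes at most 62.5 mm and 10.7 degrees, less where a joint would pass 70% of its speed; a pose out of reach is approached as far as the arm can. A call with a gripper value outside its range is refused whole. OPENING is the opening, from 0 (shut) to 1 (fully open), set as the call begins (- or left out, the last holds). The fingers move at their own pace and stop on an object; FORCE is the grip in N (left out, the last holds). Time passes only in rows, so rows that repeat a pose let the fingers close. It gives the time, the measured TCP pose, the force, the opening and the grip force at its end, in the units of the state.
- get_obs(): the state, without advancing time (a new reading comes with each control period).
- get_image(name): name is "scene" or "top" or "wrist"; returns the picture (400x640x3 uint8, red, green, blue); there is no depth.
- get_calibration(name): a dict with "intrinsics" (3x3 intrinsics, pixels), "world_from_camera" (4x4, takes a point from camera to world coordinates); the wrist camera has in their place "tool_from_camera" (4x4, takes a point from camera to tool coordinates, whose origin is the TCP and whose axes are the flange's). Camera axes: x right, y up, looking along -z (the intrinsics and any distortion apply to the point x, -y, -z); pixel columns grow to the right and rows downward; lengths in m; the calibration is good to about 2 mm. A picture is of the moment at which its call begins: read the wrist's pose just before it. get_calibration takes no time and is no camera call.
- finish_job(): hands the job in; it is judged then, once.
Trained networks look in the newest picture that a camera, given by its name, has taken for a name from the list of things; names that differ only in an ending like _2 or _b are one class to them, and where a whole thing is asked for, a point or a joint stands for the part that bears it (a point fixed in the world has none). Each returns a list of dicts, best first, with "confidence" (0 to 1); they miss things now and then, are a little off and sometimes report something else, mostly with a low value. They report only what shows in the picture. A call takes as long as a camera call. They do not tell look-alikes from the thing itself.
- cut_out(query, camera): "region" (400x640 bool, what is visible of it) and "rect" ([centre column, centre row, width, height] in pixels, round what is visible of it).
The state is a dict: "t": time; "q": joint angles; "dq": joint speeds; "effort": joint torques, N m; "tool_pos": TCP position; "tool_rot": TCP orientation; "contact_force": force on the tool from outside, world axes, zero at the start; "wrist_torque": the same for the moment, N m; "opening": finger opening in m; "grip_force": force on a finger pad.
Only numpy, scipy, OpenCV 4.12 (cv2) and the standard library are available. Lean on these libraries where they do the work, as an engineer would, in place of code of your own. Each camera call takes 0.05 s, during which the arm holds its last target. There are 200 camera calls.

TASK

Open the clear flip cover of the card-embossing press and prop it with the wooden block, standing the block upright on the raised square pad under the cover so that the cover rests on it and stays up. Once the cover has settled on the block, turn the pressure knob under the cover clockwise until it is against its stop. Leave the cover propped, and do not disturb the glue sticks or the black tray.

Things in the scene. Friction and masses are not known exactly. Their poses are not given: they have to be found in the camera images.
- press: White card-embossing press fixed to the table, 300 wide (y). Origin under its middle at table height; its -x is its front, z up. Rear housing 140 high, x 20 to 140, with the cover hinged on its upper front edge; low deck 25 high, x -145 to 20, carrying a grey wedge pod with the knob (y -135 to -25, face rising to the back at 35 deg) and a raised square grey pad (y 35 to 135).
- cover (a joint): Opening angle of the cover: 0 closed (sloping 20 deg down to the front), 1.658 fully open (75 deg above level, still leaning to the front). Soft-close damper, 1.8 N m s/rad: let go fully open it sinks to 1.36 in about 10 s, shut in about 22 s more; lifting at 0.5 rad/s takes about 5 N. On the block it rests at 1.1 to 1.55 (more the farther back the block stands); must stay above 1.03.
- cover_bar (a point): Middle of the cover's grab bar: round steel, 10 thick, parallel to the hinge, 90 free between two arms, 205 from the hinge line, 40 clear of the cover's edge; it may turn in the fingers as the cover swings. The cover is a clear sheet in a white frame, 280 wide, 160 from hinge to edge, 6 thick, 0.15 kg.
- cover_hinge (a point): Middle of the cover's hinge line, 140 above the table, at x = 20 of the press; the line runs along the press's y. Axes as the press.
- knob (a joint): Angle of the pressure knob, grows clockwise as seen looking at the pod's face; the clockwise stop is at 2.8 and it counts as against the stop from 2.7. Starts 1.8 to 2.6 rad short of it. Friction about 0.12 N m, no spring.
- knob_grip (a point): Point to grip on the knob's axis, 30 above the pod's face. Its z is the knob's axis, square to the pod's face, leaning 35 deg from vertical to the press's front; its x runs along the grip bar (64 long, 16 thick, 34 high, on a round flange of radius 34 and 8 high) and turns with the knob; top of the bar is 12 above this point. Black.
- pad_top (a point): Centre of the area for the block, on the flat top of the raised pad, 75 above the table. The pad's top is 100 along y and reaches 40 to the front; behind this point it runs 65 to the housing. Axes as the press.
- prop_center (a point): Centre of the prop: a plain hardwood block 60 (x) by 45 (y) by 115 tall (z), about 0.3 kg, standing on the table in front of the press at the start. On the pad its 60 side belongs along the press's x.
- glue0_center (a point): Centre of a glue stick, 32 across, 102 tall, standing loose on the table; bystander.
- glue1_center (a point): Centre of another glue stick of the same size; bystander.
- tray_center (a point): Centre of a black open tray 130 by 170 by 45 with small trimmings; bystander.
Not all that is in view belongs to the job. Of the things that look like the part that bears prop_center, take the one that is farthest to the robot's left at the start.

How it is judged:
By the outcome, as a careful person would: the job done as asked, in the order asked, and still so for the second after the job is handed in, with the robot touching nothing.
It also fails if it takes over 72 s, if anything falls off the work surface, if the arm or the gripper's body presses on something with over 40 N, if the wrist force passes 120 N, or if a joint passes its speed limit or range.

## Working session

There is one attempt and no reset: what is moved stays moved. The work goes in short steps, Python scripts to look and compute and a shell command to move; the robot and the scene stay as the last step left them, time stands still between calls to the robot, and variables do not carry over. Pictures are saved under pics/ and viewed, at most 10 in all, crops included, and the job is handed in when it is done.

```bash
mkdir -p pics; ls; python3 - <<'E'
from station import *
import cv2,numpy as np
np.set_printoptions(precision=4,suppress=True)
for n in ("scene","top"):
    im=get_image(n); cv2.imwrite(f"pics/{n}0.png",im[:,:,::-1])
    c=get_calibration(n); print(n,c)
    for q in ("press","prop_center","knob_grip","cover_bar","pad_top","cover","glue0_center","tray_center"):
        for d in cut_out(q,n)[:4]: print(q,round(d["confidence"],2),np.array(d["rect"]))
print(get_calibration("wrist"))
print(get_obs())
E
```

```text
pics
scene {'intrinsics': array([[493.0742,   0.    , 317.9463],
       [  0.    , 493.0742, 195.4756],
       [  0.    ,   0.    ,   1.    ]]), 'world_from_camera': array([[-0.097 , -0.557 ,  0.8248,  1.5436],
       [ 0.9952, -0.0643,  0.0736,  0.007 ],
       [ 0.0121,  0.828 ,  0.5606,  0.7932],
       [ 0.    ,  0.    ,  0.    ,  1.    ]])}
press 0.79 [422.2 229.1 142.4 121.8]
prop_center 0.97 [264.5 162.6  17.8  44.6]
prop_center 0.9 [218.7 265.1  37.4  57.8]
prop_center 0.57 [277.6 197.8  22.5  45.7]
prop_center 0.37 [396.  199.9  92.6  69.6]
knob_grip 0.74 [392.9 238.8  30.5  13.3]
cover_bar 0.56 [396.1 200.3  91.3  73.7]
pad_top 0.58 [420.8 227.3 146.  125.3]
cover 0.61 [397.2 199.9  91.4  72.6]
glue0_center 0.71 [229.7 174.1  10.5  35.4]
tray_center 0.86 [187.3 226.4  77.   50.7]
top {'intrinsics': array([[424.4078,   0.    , 319.7961],
       [  0.    , 424.4078, 201.0827],
       [  0.    ,   0.    ,   1.    ]]), 'world_from_camera': array([[-0.0056,  0.9908, -0.1352,  0.3871],
       [-0.9999, -0.0073, -0.0123, -0.102 ],
       [-0.0132,  0.1351,  0.9907,  1.0482],
     
[... 553 characters left out ...]
 ,   0.    ,   1.    ]]), 'tool_from_camera': array([[-0.0004,  0.9508,  0.3098,  0.0798],
       [ 1.    ,  0.0001,  0.0008,  0.0008],
       [ 0.0007,  0.3098, -0.9508, -0.1426],
       [ 0.    ,  0.    ,  0.    ,  1.    ]])}
{'t': 0.9, 'q': array([ 1.186 ,  0.0527,  1.6129, -0.    ,  1.476 , -0.119 ]), 'dq': array([-0.0007, -0.0001,  0.0005, -0.0015,  0.001 , -0.0003]), 'effort': array([ -0.0009, -39.3705, -37.0453,  -0.0003,   0.0008,   0.    ]), 'tool_pos': array([0.1642, 0.603 , 0.2313]), 'tool_rot': array([0.4163, 3.1139, 0.    ]), 'contact_force': array([ 0.5479, -0.2112,  0.0195]), 'wrist_torque': array([-0.03  ,  0.0119,  0.0014]), 'grip_force': 0.0, 'opening': 0.08535603755166374}
```

View pics/top0.png

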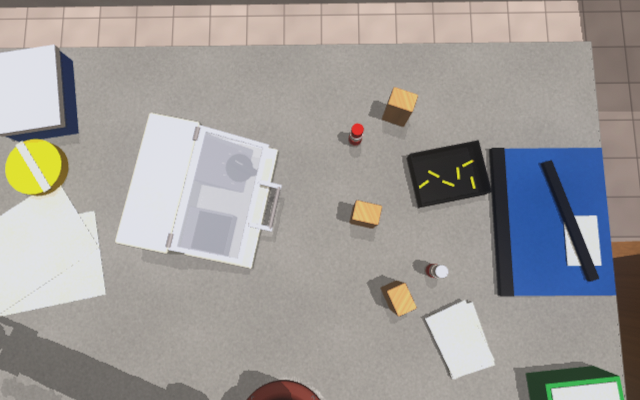

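View pics/scene0.png

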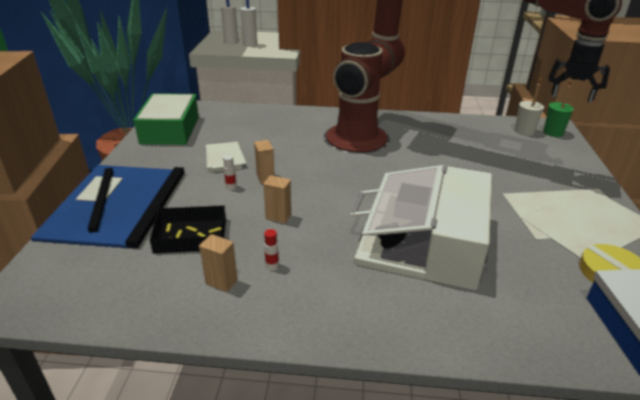

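The top view shows the press at left, with its front to image right. The knob is at (240,165) and the pad at (212,232). The leftmost block is at (366,212), which is the prop; the red-capped glue stick is at (356,133) and the other at (437,270), with the tray at (448,175). Next I'll zoom in to pick the press corners.

```bash
python3 - <<'E'
import cv2
im=cv2.imread("pics/top0.png")
cv2.imwrite("pics/c1.png",cv2.resize(im[100:280,105:305],None,fx=3.3,fy=3.3,interpolation=cv2.INTER_CUBIC)[:600])
E
```

```text
(no output)
```

View pics/c1.png

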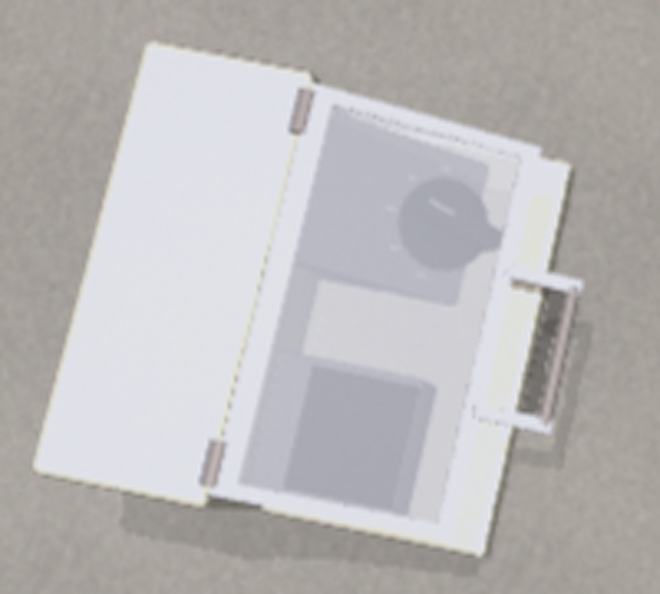

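```bash
cat > h.py <<'E'
from station import *
import cv2,numpy as np
from scipy.optimize import least_squares,minimize
from scipy.spatial.transform import Rotation as R
np.set_printoptions(precision=4,suppress=True)
def cam(n,o=None):
    c=get_calibration(n)
    if "world_from_camera" in c: return c["intrinsics"],c["world_from_camera"]
    T=np.eye(4);T[:3,:3]=R.from_rotvec(o["tool_rot"]).as_matrix();T[:3,3]=o["tool_pos"]
    return c["intrinsics"],T@c["tool_from_camera"]
def proj(P,KT):
    K,T=KT;p=(np.atleast_2d(P)-T[:3,3])@T[:3,:3];p=p*[1,-1,-1];u=p@K.T;return u[:,:2]/u[:,2:]
def ray(uv,KT):
    K,T=KT;d=np.linalg.inv(K)@[uv[0],uv[1],1];return T[:3,3],T[:3,:3]@(d*[1,-1,-1])
def onz(uv,z,KT):
    o,d=ray(uv,KT);return o+d*(z-o[2])/d[2]
def P2(p,X):  # press pose p=(x,y,yaw)
    c,s=np.cos(p[2]),np.sin(p[2]);X=np.atleast_2d(X);return np.c_[p[0]+c*X[:,0]-s*X[:,1],p[1]+s*X[:,0]+c*X[:,1],X[:,2]]
def block(p):
    return P2(p,[[a*.03,b*.0225,z] for a in(-1,1) for b in(-1,1) for z in(0,.115)])
def fitblock(masks,p0):  # masks list of (mask,KT)
    def cost(p):
        c=0
        for m,KT in masks:
            h=cv2.convexHull((proj(block(p),KT)*16*4+32-8).astype(np.float32).astype(np.int32))
            M=np.zeros((1600,2560),np.uint8);cv2.fillConvexPoly(M,(h).astype(np.int32),1,shift=4)
            M=cv2.resize(M.astype(np.float32),(640,400),interpolation=cv2.INTER_AREA)
            c+=np.abs(M-m).sum()/m.sum()
        return c
    best=None
    for y in np.arange(-1.57,1.57,.26):
        r=minimize(cost,[p0[0],p0[1],y],method="Nelder-Mead",options=dict(initial_simplex=[[p0[0],p0[1],y],[p0[0]+.02,p0[1],y],[p0[0],p0[1]+.02,y],[p0[0],p0[1],y+.2]],maxiter=70))
        if best is None or r.fun<best.fun: best=r
    return best.x,best.fun
E
python3 - <<'E'
from h import *
KT=cam("top")
X=np.array([[140,-150,140],[140,150,140],[-145,-150,25],[-145,150,25],[20,-150,140],[20,150,140],[-172.6,0,69.9]])/1e3
uv=np.array([[150,43],[36,470],[570,162],[482,554],[312,80],[207,503],[563,358]])/3.3+[105,100]-.35
r=least_squares(lambda p:(proj(P2(p,X),KT)-uv).ravel(),[.4,.25,1.5]);p=r.x
print("press",p,r.fun.reshape(-1,2))
np.save("press.npy",p)
print("bar",P2(p,X[6]),"pad",P2(p,[[-.045,.085,.075]]))
get_image("top");t=[d for d in cut_out("prop_center","top") if d["rect"][0]<380][0]
get_image("scene");s=min(cut_out("prop_center","scene"),key=lambda d:abs(d["rect"][0]-277)+abs(d["rect"][1]-198))
print(t["rect"],s["rect"])
p0=onz(t["rect"][:2],.08,KT)
for ms in ([(t["region"],KT)],[(s["region"],cam("scene"))],[(t["region"],KT),(s["region"],cam("scene"))]): print("block",fitblock(ms,p0))
# knob ray at press y=-0.08 plane
o,d=ray(np.array([444,222])/3.3+[105,100],KT)
for z in(.08,.1,.12): 
    w=o+d*(z-o[2])/d[2]-[p[0],p[1],0];c,s_=np.cos(p[2]),np.sin(p[2]);print("knob press",c*w[0]+s_*w[1],-s_*w[0]+c*w[1],z)
for q in("glue0_center","tray_center"):
  get_image("top")
  for d in cut_out(q,"top"): print(q,d["confidence"],onz(d["rect"][:2],.05,KT))
E
```

```text
press [0.5414 0.1844 1.3644] [[-1.3659 -1.59  ]
 [-2.0361  1.0218]
 [ 1.338  -0.0747]
 [ 1.3514  1.2156]
 [ 1.5157 -2.6922]
 [ 0.1668  2.2621]
 [-0.7417 -0.5444]]
bar [[0.506  0.0155 0.0699]] pad [[0.449  0.1578 0.075 ]]
[365.4, 213.6, 32.5, 21.7] [275.4, 199.4, 26.0, 44.2]
block (array([ 0.4877, -0.1919,  1.3181]), np.float64(0.11789330218068536))
block (array([ 0.4891, -0.195 ,  1.4399]), np.float64(0.04282407407407408))
block (array([ 0.4885, -0.1944, -1.7538]), np.float64(0.19247232842443124))
knob press -0.0736778517234987 -0.07545916148237189 0.08
knob press -0.07860176141025312 -0.07199286572001912 0.1
knob press -0.08352567109700751 -0.06852656995766622 0.12
glue0_center 0.72 [ 0.3578 -0.3596  0.05  ]
tray_center 0.56 [ 0.5855 -0.3946  0.05  ]
```

```bash
python3 -m crank '[{"offset":[-0.20,-0.20,0],"twist":[0,0,0]},{"offset":[-0.20,-0.20,0],"twist":[0,0,0]},{"offset":[-0.20,-0.20,0],"twist":[0,0,0]},{"offset":[-0.20,-0.20,0],"twist":[0,0,0]},{"offset":[-0.484,-0.477,0],"twist":[0,0,-3.4]},{"offset":[-0.484,-0.477,0],"twist":[0,0,-3.4]},{"offset":[-0.484,-0.477,0],"twist":[0,0,-3.4]},{"offset":[-0.484,-0.477,0],"twist":[0,0,-3.4]},{"offset":[-0.484,-0.477,0],"twist":[0,0,-3.4]},{"offset":[-0.484,-0.477,0],"twist":[0,0,-3.4]},{"offset":[-0.484,-0.477,0],"twist":[0,0,-3.4]},{"offset":[-0.484,-0.477,0],"twist":[0,0,-3.4]},{"offset":[-0.484,-0.477,0],"twist":[0,0,-3.4]},{"offset":[-0.484,-0.477,0],"twist":[0,0,-3.4]}]' 0.6; python3 - <<'E'
from h import *
o=get_obs(); im=get_image("wrist"); cv2.imwrite("pics/w1.png",im[:,:,::-1]); np.save("o1.npy",o,allow_pickle=True)
print(o["t"],o["q"],o["tool_pos"],o["tool_rot"])
KT=cam("wrist",o)
for d in cut_out("prop_center","wrist"):
    print(d["confidence"],d["rect"],fitblock([(d["region"],KT)],[.4885,-.194]) if d["confidence"]>.5 else "")
p=np.load("press.npy")
X=np.array([[140,-150,140],[140,150,140],[-145,-150,25],[-145,150,25],[20,-150,140],[20,150,140],[-172.6,0,69.9],[-172.6,45,69.9],[-172.6,-45,69.9],[-85,35,75],[-85,135,75]])/1e3
print(proj(P2(p,X),KT))
E
```

```text
t: 3.05
tool_pos: [0.5054, 0.0168, 0.2313]
tool_rot: [0.321, 3.125, 0.0]
contact_force: [0.6, 0.6, 0.9]
opening: 0.051
grip_force: 0.0
3.05 [-0.1142 -0.2385  1.8849  0.0002  1.4952 -1.4803] [0.5054 0.0168 0.2313] [0.321  3.1251 0.0003]
0.64 [17.7, 32.0, 35.4, 63.5] (array([1.0065, 0.1834, 1.3539]), np.float64(1.0))
0.59 [92.4, 213.1, 137.5, 79.5] (array([ 0.4899, -0.1927, -1.7199]), np.float64(0.04206716145516486))
[[671.4769 371.2829]
 [836.9263 -29.0241]
 [336.6693 295.3427]
 [343.5558  13.3546]
 [533.8481 371.0835]
 [635.6589 -29.3214]
 [313.3497 183.5667]
 [313.3347 134.6439]
 [313.3635 228.3316]
 [412.2613 146.9168]
 [423.681   20.6496]]
```

View pics/w1.png

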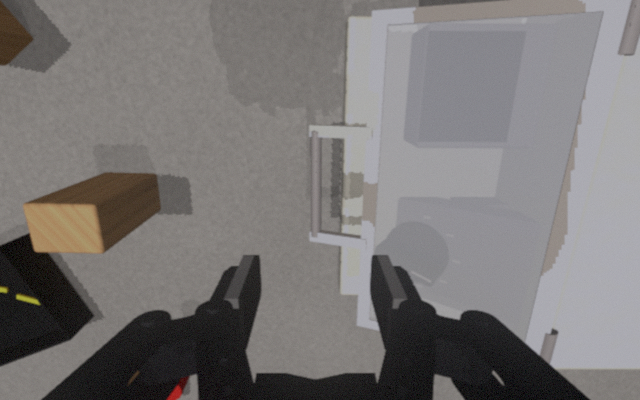

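The wrist view shows the bar at column 316, rows 132–238, about 3 px right of the prediction. The deck front corners are at (347,16) and (341,294), and the prop is at about (92,213). I'll refit the press using both views.

```bash
python3 - <<'E'
from h import *
o=np.load("o1.npy",allow_pickle=True).item()
KT=cam("top");KW=cam("wrist",o)
X=np.array([[140,-150,140],[140,150,140],[-145,-150,25],[-145,150,25],[20,-150,140],[20,150,140],[-172.6,0,69.9]])/1e3
uv=np.array([[150,43],[36,470],[570,162],[482,554],[312,80],[207,503],[563,358]])/3.3+[105,100]-.35
XW=np.array([[-145,-150,25],[-145,150,25],[-172.6,0,69.9]])/1e3;uw=np.array([[341,294],[347,16],[316,185]])
r=least_squares(lambda p:np.r_[(proj(P2(p,X),KT)-uv).ravel()*2,(proj(P2(p,XW),KW)-uw).ravel()],[.5,.2,1.36],loss="soft_l1");p=r.x
print(p,(proj(P2(p,XW),KW)-uw)); np.save("press.npy",p)
print("bar",P2(p,X[6]),"pad",P2(p,[[-.045,.085,.075]]))
for a in np.radians([0,20,40,60,80,95]): print(np.degrees(a),P2(p,[[.02-.205*np.cos(a-.349),0,.14+.205*np.sin(a-.349)]]))
E
```

```text
[0.5429 0.1865 1.3649] [[-2.3224  2.1266]
 [-1.0158 -1.3233]
 [-0.1333 -0.2929]]
bar [[0.5076 0.0176 0.0699]] pad [[0.4505 0.1599 0.075 ]]
0.0 [[0.5076 0.0175 0.0699]]
20.0 [[0.5051 0.0054 0.14  ]]
40.0 [[0.5076 0.0175 0.2101]]
59.99999999999999 [[0.5149 0.0524 0.2718]]
80.0 [[0.526  0.1058 0.3175]]
95.0 [[0.5361 0.1542 0.338 ]]
```

```bash
python3 -m crank '[{"offset":[-0.002,0.001,0.05],"twist":[0,0,0]},{"offset":[-0.002,0.001,0.10],"twist":[0,0,0]},{"offset":[-0.002,0.001,0.14],"twist":[0,0,0]},{"offset":[-0.002,0.001,0.16],"twist":[0,0,0]},{"offset":[-0.002,0.001,0.18],"twist":[0,0,0]},{"offset":[-0.002,0.001,0.18],"twist":[0,0,0]}]' 0.35 && python3 -m crank '[{"offset":[0,0,0],"twist":[0,0,0]},{"offset":[0,0,0],"twist":[0,0,0]},{"offset":[0,0,0],"twist":[0,0,0]},{"offset":[0,0,0],"twist":[0,0,0]}]' 0 25; python3 - <<'E'
from h import *
o=get_obs();print(o["q"],o["contact_force"],o["tool_pos"],o["tool_rot"])
E
```

```text
t: 3.9
tool_pos: [0.5063, 0.0172, 0.0497]
tool_rot: [-0.321, -3.121, -0.0]
contact_force: [-1.4, 0.4, 1.0]
opening: 0.0299
grip_force: 0.0
t: 4.4
tool_pos: [0.5087, 0.0164, 0.0524]
tool_rot: [0.324, 3.123, 0.001]
contact_force: [-1.1, 2.2, 4.7]
opening: 0.0089
grip_force: 24.7
[-0.1144 -0.0406  2.0238  0.0007  1.1569 -1.4789] [-1.0756  2.1946  4.7004] [0.5087 0.0164 0.0524] [0.3237 3.1234 0.001 ]
```

```bash
python3 -m crank '[{"offset":[0,-0.0034,-0.0102],"twist":[0,0,0]},{"offset":[0,-0.0086,-0.0310],"twist":[0,0,0]},{"offset":[0,-0.0116,-0.0522],"twist":[0,0,0]},{"offset":[0,-0.0124,-0.0737],"twist":[0,0,0]},{"offset":[0,-0.0109,-0.0951],"twist":[0,0,0]},{"offset":[0,-0.0071,-0.1162],"twist":[0,0,0]},{"offset":[0,-0.0012,-0.1368],"twist":[0,0,0]},{"offset":[0,0.0068,-0.1567],"twist":[0,0,0]},{"offset":[0,0.0169,-0.1757],"twist":[0,0,0]},{"offset":[0,0.0289,-0.1935],"twist":[0,0,0]},{"offset":[0,0.0427,-0.2099],"twist":[0,0,0]}]'; python3 - <<'E'
from h import *
o=get_obs();print(o["q"],o["contact_force"],o["tool_pos"],o["tool_rot"])
E
```

```text
t: 5.78
tool_pos: [0.5168, 0.0555, 0.2603]
tool_rot: [-0.327, -3.124, 0.011]
contact_force: [3.0, -8.8, -5.3]
opening: 0.009
grip_force: 24.3
[-0.0327 -0.217   1.8188 -0.0067  1.5403 -1.395 ] [ 3.0326 -8.8467 -5.3189] [0.5168 0.0555 0.2603] [-0.3265 -3.1245  0.0106]
```

```bash
python3 -m crank '[{"offset":[0,0.0154,-0.0149],"twist":[0,0,0]},{"offset":[0,0.0323,-0.0281],"twist":[0,0,0]},{"offset":[0,0.0505,-0.0395],"twist":[-3,0,0]},{"offset":[0,0.070,-0.0489],"twist":[-5,0,0]},{"offset":[0,0.085,-0.0540],"twist":[-8,0,0]},{"offset":[0,0.095,-0.0573],"twist":[-8,0,0]},{"offset":[0,0.095,-0.0573],"twist":[-8,0,0]}]'; python3 - <<'E'
from h import *
o=get_obs();print(repr(o["q"]),o["contact_force"],repr(o["tool_pos"]),repr(o["tool_rot"]))
# FK model
D=[([1.186,0.0527,1.6129,0,1.476,-0.119],[0.1642,0.603,0.2313],[0.4163,3.1139,0]),
([-0.1142,-0.2385,1.8849,0.0002,1.4952,-1.4803],[0.5054,0.0168,0.2313],[0.321,3.1251,0.0003]),
([-0.1144,-0.0406,2.0238,0.0007,1.1569,-1.4789],[0.5087,0.0164,0.0524],[0.3237,3.1234,0.001]),
([-0.0327,-0.217,1.8188,-0.0067,1.5403,-1.395],[0.5168,0.0555,0.2603],[-0.3265,-3.1245,0.0106]),
(o["q"],o["tool_pos"],o["tool_rot"])]
def fk(q,k,s4):
    d1,off,a2,a3,d4,d6=k;r=lambda ax,a:R.from_euler(ax,a)
    A=r("z",q[0]);p=np.array([0,0,d1])+A.apply([0,off,0]);A=A*r("y",q[1]);p=p+A.apply([0,0,a2]);A=A*r("y",q[2]);p=p+A.apply([a3,0,d4])
    A=A*r("z",s4*q[3])*r("y",q[4]);p=p+A.apply([0,0,d6]);A=A*r("z",q[5]+np.pi/2);return p,A
for s4 in(1,-1):
  for s6 in (1,):
    f=lambda k:np.concatenate([np.r_[fk(q,k,s4)[0]-p] for q,p,rv in D])
    s=least_squares(f,[.3,.07,.4,0,.4,.25]);print(s4,s.x,np.abs(s.fun).max(),[ (fk(q,s.x,s4)[1].inv()*R.from_rotvec(rv)).as_rotvec() for q,p,rv in D])
E
```

```text
t: 6.65
tool_pos: [0.5371, 0.1501, 0.3226]
tool_rot: [0.321, 3.098, 0.214]
contact_force: [-2.0, -3.5, 10.7]
opening: 0.0088
grip_force: 25.8
array([ 0.0722, -0.1892,  1.6975,  0.1318,  1.5898, -1.2867]) [-1.9623 -3.5369 10.7481] array([0.5371, 0.1501, 0.3226]) array([0.321 , 3.0983, 0.2141])
1 [0.2381 0.0742 0.4263 0.0957 0.6099 0.2795] 4.0754548575661076e-05 [array([-0.,  0.,  0.]), array([ 0.    , -0.0001,  0.    ]), array([-0.,  0., -0.]), array([ 0.    ,  0.    , -0.0001]), array([-0.,  0., -0.])]
-1 [-0.25    0.0753  0.4256  0.1228  0.6174 -0.2377] 0.012479824400848716 [array([-0.,  0.,  0.]), array([-0.0004, -0.    ,  0.    ]), array([-0.0013,  0.0002,  0.0005]), array([ 0.0132, -0.0023, -0.0005]), array([-0.2529,  0.0739, -0.005 ])]
```

```bash
cat > k.py <<'E'
from h import *
K6=[0.2381,0.0742,0.4263,0.0957,0.6099,0.2795]
LO=np.array([-3.01,-1.01,.06,-1.02,.09,-3.14]);HI=np.array([3.01,2.22,2.58,4.17,2.62,3.14])
def fk(q):
    d1,off,a2,a3,d4,d6=K6;r=lambda ax,a:R.from_euler(ax,a)
    A=r("z",q[0]);p=np.array([0,0,d1])+A.apply([0,off,0]);A=A*r("y",q[1]);p=p+A.apply([0,0,a2]);A=A*r("y",q[2]);p=p+A.apply([a3,0,d4])
    wc=p;A=A*r("z",q[3])*r("y",q[4]);p=p+A.apply([0,0,d6]);A=A*r("z",q[5]+np.pi/2);return p,A
def ik(p,A,q0):
    best=None
    for k in range(6):
        s0=np.clip(np.array(q0)+ (np.random.default_rng(k).normal(0,.6,6) if k else 0),LO+.01,HI-.01)
        s=least_squares(lambda q:np.r_[(fk(q)[0]-p)*5,(fk(q)[1].inv()*A).as_rotvec(),1e-4*(q-q0)],s0,bounds=(LO,HI))
        if best is None or s.cost<best.cost-1e-7: best=s
    q=best.x;return q,np.linalg.norm(fk(q)[0]-p),np.degrees((fk(q)[1].inv()*A).magnitude())
def frame(z,x):
    z=z/np.linalg.norm(z);x=x-z*(x@z);x/=np.linalg.norm(x);return R.from_matrix(np.c_[x,np.cross(z,x),z])
def rel(p,A,p0,A0):  # offset, twist(deg) in tool axes of (p0,A0)
    return A0.inv().apply(np.array(p)-p0),np.degrees((A0.inv()*A).as_rotvec())
E
python3 - <<'E'
from k import *
o=get_obs();q0=o["q"];p0=o["tool_pos"];A0=R.from_rotvec(o["tool_rot"])
pr=np.load("press.npy");up=np.array([0,0,1.])
for tau in np.radians([35,45,50,60]):
  for sx in(-1,1):
    for nm,yaw,c,h in(("pick",1.40,np.array([.4895,-.193,0]),.085),("place",pr[2],P2(pr,[[-.05,.085,.077]])[0],.085)):
        px=np.array([np.cos(yaw),np.sin(yaw),0]);z=np.sin(tau)*px-np.cos(tau)*up;x=sx*(np.cos(tau)*px+np.sin(tau)*up)
        A=frame(z,x);p=c+[0,0,h]+.012*z
        for back in(0,.09):
            q,e,a=ik(p-back*z,A,q0);print(int(np.degrees(tau)+.1),sx,nm,back,q,round(e,4),round(a,2))
E
```

```text
35 -1 pick 0 [-0.5724  0.066   1.8794  0.2472  1.3754 -3.14  ] 0.0333 33.68
35 -1 pick 0.09 [-0.6728  0.0415  1.7775  0.276   1.5497 -3.14  ] 0.037 35.4
35 -1 place 0 [-0.1224 -0.3776  2.1948  0.5733  1.3063 -3.14  ] 0.0059 4.9
35 -1 place 0.09 [-0.2455 -0.4841  2.1425  0.556   1.5051 -3.14  ] 0.0075 5.7
35 1 pick 0 [-0.7677  0.1586  1.869   0.4957  1.4987 -0.7315] 0.0 0.0
35 1 pick 0.09 [-0.8389  0.1161  1.7764  0.4686  1.6489 -0.7273] 0.0 0.0
35 1 place 0 [-0.167  -0.3604  2.203   0.6318  1.327  -0.1273] 0.0 0.0
35 1 place 0.09 [-0.2937 -0.4668  2.1508  0.6088  1.5283 -0.1367] 0.0 0.0
45 -1 pick 0 [-0.8177  0.2403  1.8338  0.5999  1.6031  2.3453] 0.0 0.0
45 -1 pick 0.09 [-0.8988  0.2217  1.7312  0.5656  1.7446  2.3508] 0.0 0.0
45 -1 place 0 [-0.1679 -0.3965  2.229   0.6897  1.3141 -3.14  ] 0.0129 10.5
45 -1 place 0.09 [-0.3244 -0.4958  2.1881  0.6716  1.5198 -3.14  ] 0.0157 11.74
45 1 pick 0 [-0.8177  0.2403  1.8338  0.5999  1.6031 -0.7963] 0.0 0.0
45 1 pick 0.09 [-0.8988  0.2217  1.7312  0.5656  1.7446 -0.7908] 0.0 0.0
45 1 place 0 [-0.2545 -0.3348  2.2382  0.8047  1.3711 -0.272 ]
[... 542 characters left out ...]
.3113  2.2524  0.8858  1.3997 -0.3411] 0.0 0.0
50 1 place 0.09 [-0.4622 -0.4019  2.2139  0.8353  1.6058 -0.3484] 0.0 0.0
60 -1 pick 0 [-0.873   0.3746  1.7802  0.739   1.763   2.2769] 0.0 0.0
60 -1 pick 0.09 [-0.963   0.3921  1.6623  0.6951  1.8895  2.2846] 0.0 0.0
60 -1 place 0 [-0.3594 -0.2432  2.2731  1.0361  1.4677  2.6695] 0.0 0.0
60 -1 place 0.09 [-0.5466 -0.3124  2.2406  0.9615  1.6671  2.6618] 0.0 0.0
60 1 pick 0 [-0.873   0.3746  1.7802  0.739   1.763  -0.8647] 0.0 0.0
60 1 pick 0.09 [-0.963   0.3921  1.6623  0.6951  1.8895 -0.857 ] 0.0 0.0
60 1 place 0 [-0.3594 -0.2432  2.2731  1.0361  1.4677 -0.4721] 0.0 0.0
60 1 place 0.09 [-0.5466 -0.3124  2.2406  0.9615  1.6671 -0.4798] 0.0 0.0
```

```bash
python3 - <<'E'
from k import *
o=get_obs();p0=o["tool_pos"];A0=R.from_rotvec(o["tool_rot"])
up=np.array([0,0,1.]);tau=np.radians(60)
yaw=1.40;px=np.array([np.cos(yaw),np.sin(yaw),0]);z=np.sin(tau)*px-np.cos(tau)*up;A=frame(z,np.cos(tau)*px+np.sin(tau)*up)
p=np.array([.4895,-.193,.085])+.012*z
for nm,t in(("high",p-.1*z+[0,0,.12]),("pre",p-.1*z),("grasp",p)): print(nm,t,*rel(t,A,p0,A0))
E
```

```text
high [ 0.4765 -0.2681  0.249 ] [-0.0263 -0.4278  0.0148] [-39.3483  41.5988  81.6122]
pre [ 0.4765 -0.2681  0.129 ] [-0.0257 -0.4444  0.1336] [-39.3483  41.5988  81.6122]
grasp [ 0.4913 -0.1828  0.079 ] [-0.0223 -0.3656  0.1951] [-39.3483  41.5988  81.6122]
```

```bash
python3 -m crank '[{"offset":[0,0,0],"twist":[0,0,0]},{"offset":[0,0,0],"twist":[0,0,0]},{"offset":[0,0,-0.03],"twist":[0,0,0]},{"offset":[0,0,-0.07],"twist":[0,0,0]},{"offset":[0,-0.05,-0.08],"twist":[0,0,0]},{"offset":[-0.01,-0.11,-0.08],"twist":[-4,4.2,8.2]},{"offset":[-0.015,-0.17,-0.07],"twist":[-8,8.3,16.3]},{"offset":[-0.018,-0.23,-0.06],"twist":[-12,12.5,24.5]},{"offset":[-0.02,-0.29,-0.04],"twist":[-16,16.6,32.6]},{"offset":[-0.022,-0.35,-0.02],"twist":[-20,20.8,40.8]},{"offset":[-0.026,-0.41,0],"twist":[-24,25,49]},{"offset":[-0.026,-0.43,0.015],"twist":[-28,29.1,57.1]},{"offset":[-0.026,-0.43,0.015],"twist":[-32,33.3,65.3]},{"offset":[-0.026,-0.43,0.015],"twist":[-36,37.5,73.5]},{"offset":[-0.026,-0.43,0.015],"twist":[-39.3,41.6,81.6]},{"offset":[-0.026,-0.437,0.075],"twist":[-39.3,41.6,81.6]},{"offset":[-0.026,-0.444,0.134],"twist":[-39.3,41.6,81.6]},{"offset":[-0.026,-0.444,0.134],"twist":[-39.3,41.6,81.6]}]' 0.5; python3 - <<'E'
from k import *
o=get_obs();im=get_image("wrist"); cv2.imwrite("pics/w2.png",im[:,:,::-1])
p0=o["tool_pos"];A0=R.from_rotvec(o["tool_rot"]);print(o["q"],A0.as_matrix()[:,2])
KT=cam("wrist",o)
B=None
for d in cut_out("prop_center","wrist")[:3]:
    print(d["confidence"],np.array(d["rect"]))
print(proj(block([.4895,-.193,1.40]),KT))
E
```

```text
t: 8.9
tool_pos: [0.4731, -0.2634, 0.1193]
tool_rot: [-1.733, -1.449, -0.997]
contact_force: [1.0, 1.0, -0.0]
opening: 0.043
grip_force: 0.0
[-0.9713  0.4065  1.6571  0.6871  1.8994 -0.8571] [ 0.1399  0.8593 -0.492 ]
0.81 [323.  223.4  76.7 155.2]
0.6 [633.4 287.4  13.2  38.5]
0.57 [ 55.1 335.9 109.8 125.5]
[[350.2723 301.1771]
 [362.7267 208.3349]
 [295.358  301.5271]
 [283.4389 209.1   ]
 [345.8346 241.3414]
 [354.4849 142.7765]
 [297.9371 241.748 ]
 [289.0398 143.5598]]
```

View pics/w2.png

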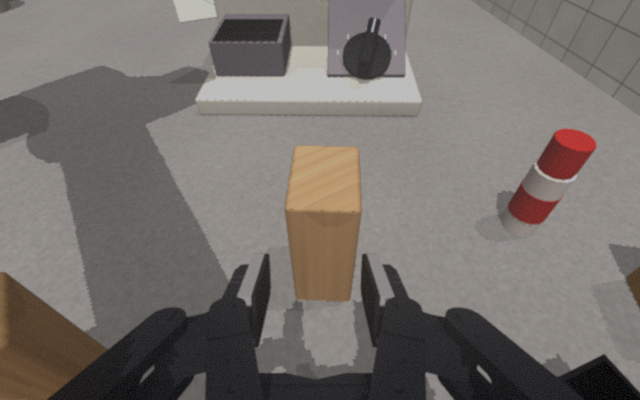

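```bash
python3 -m crank '[{"offset":[0.003,0.004,0],"twist":[0,0,0]},{"offset":[0.006,0.004,0],"twist":[0,0,0]},{"offset":[0.006,0.004,0.02],"twist":[0,0,0]},{"offset":[0.006,0.004,0.05],"twist":[0,0,0]},{"offset":[0.006,0.004,0.075],"twist":[0,0,0]},{"offset":[0.006,0.004,0.09],"twist":[0,0,0]},{"offset":[0.006,0.004,0.09],"twist":[0,0,0]}]' 0.85 && python3 -m crank '[{"offset":[0,0,0],"twist":[0,0,0]},{"offset":[0,0,0],"twist":[0,0,0]},{"offset":[0,0,0],"twist":[0,0,0]},{"offset":[0,0,0],"twist":[0,0,0]}]' 0 50; python3 - <<'E'
from k import *
o=get_obs();p0=o["tool_pos"];A0=R.from_rotvec(o["tool_rot"]);print(p0,A0.as_matrix(),o["q"])
KT=cam("scene");im=get_image("scene");cv2.imwrite("pics/s2.png",im[150:270,180:460,::-1].repeat(2,0).repeat(2,1))
pr=np.load("press.npy");tau=np.radians(60);up=np.array([0,0,1.])
px=np.array([np.cos(pr[2]),np.sin(pr[2]),0]);z=np.sin(tau)*px-np.cos(tau)*up;A=frame(z,np.cos(tau)*px+np.sin(tau)*up)
b=P2([.4895,-.193,1.40],[[0,0,0]])[0];dz=p0[2] # block bottom at 0 now
off=A.apply(A0.inv().apply(p0-b)) # tcp minus block base, rotated
for nm,c in(("front",[-.20,.085,.085]),("over",[-.05,.085,.084]),("down",[-.05,.085,.0755])):
    t=P2(pr,[c])[0]+off; q=ik(t,A,o["q"]);print(nm,t,*rel(t,A,p0,A0),q)
E
```

```text
t: 9.88
tool_pos: [0.4925, -0.1858, 0.0836]
tool_rot: [-1.737, -1.46, -0.998]
contact_force: [-0.1, -0.3, 0.1]
opening: 0.0724
grip_force: 0.0
t: 10.38
tool_pos: [0.4932, -0.1881, 0.085]
tool_rot: [-1.739, -1.462, -1.001]
contact_force: [-1.1, -1.7, 3.8]
opening: 0.0449
grip_force: 51.7
[ 0.4932 -0.1881  0.085 ] [[ 0.0881  0.9855  0.145 ]
 [ 0.492  -0.1696  0.8539]
 [ 0.8661 -0.0039 -0.4998]] [-0.8755  0.3751  1.7665  0.7374  1.7758 -0.8544]
front [0.4223 0.0129 0.17  ] [ 0.1663 -0.1043  0.1189] [-1.8727 -0.006   0.8219] (array([-0.7124, -0.1942,  2.2056,  0.8758,  1.7384, -0.6398]), np.float64(1.1901961970588422e-09), np.float64(4.955836941366943e-07))
over [0.453  0.1598 0.169 ] [ 0.2404 -0.0989  0.2493] [-1.8727 -0.006   0.8219] (array([-0.3706, -0.2623,  2.2627,  1.0294,  1.4915, -0.4519]), np.float64(1.5963350330735818e-09), np.float64(7.741389637564687e-07))
down [0.453  0.1598 0.1605] [ 0.233  -0.0989  0.2535] [-1.8727 -0.006   0.8219] (array([-0.3706, -0.2453,  2.266 ,  1.0309,  1.4811, -0.4692]), np.float64(1.5727459686756648e-09), np.float64(7.678404890659505e-07))
```

View pics/s2.png

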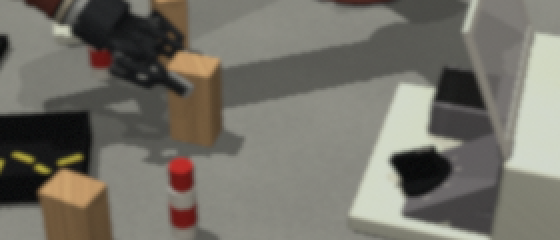

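```bash
python3 -m crank '[{"offset":[0.035,0,-0.02],"twist":[0,0,0]},{"offset":[0.08,0,-0.045],"twist":[0,0,0]},{"offset":[0.108,-0.035,0.005],"twist":[-0.6,0,0.3]},{"offset":[0.135,-0.07,0.05],"twist":[-1.2,0,0.6]},{"offset":[0.155,-0.095,0.095],"twist":[-1.9,0,0.8]},{"offset":[0.166,-0.104,0.119],"twist":[-1.9,0,0.8]},{"offset":[0.166,-0.104,0.119],"twist":[-1.9,0,0.8]},{"offset":[0.166,-0.104,0.119],"twist":[-1.9,0,0.8]}]'; python3 - <<'E'
from k import *
o=get_obs();im=get_image("wrist"); cv2.imwrite("pics/w3.png",im[:,:,::-1])
p0=o["tool_pos"];A0=R.from_rotvec(o["tool_rot"]);print(p0,A0.as_matrix(),o["contact_force"],o["dq"])
for t in([.453,.1598,.169],[.453,.1598,.1605]): print(rel(t,A0,p0,A0))
pr=np.load("press.npy");KT=cam("wrist",o)
print(proj(P2(pr,np.array([[-85,35,75],[-85,135,75],[20,35,75],[20,135,75],[-145,-150,25],[-145,150,25]])/1e3),KT))
E
```

```text
t: 11.42
tool_pos: [0.4223, 0.0132, 0.1689]
tool_rot: [-1.771, -1.438, -1.021]
contact_force: [-0.3, 0.2, -2.5]
opening: 0.0447
grip_force: 51.8
[0.4223 0.0132 0.1689] [[ 0.1031  0.9789  0.1765]
 [ 0.4896 -0.2044  0.8477]
 [ 0.8658 -0.001  -0.5003]] [-0.2923  0.1661 -2.5491] [-0.0121  0.0137 -0.0254  0.0052  0.0041  0.0006]
(array([0.075 , 0.0001, 0.1296]), array([0., 0., 0.]))
(array([0.0677, 0.0001, 0.1339]), array([0., 0., 0.]))
[[368.5899 216.8834]
 [257.2306 217.0369]
 [358.5262 143.4083]
 [268.0982 143.5566]
 [577.3756 304.5425]
 [239.9619 304.9022]]
```

View pics/w3.png

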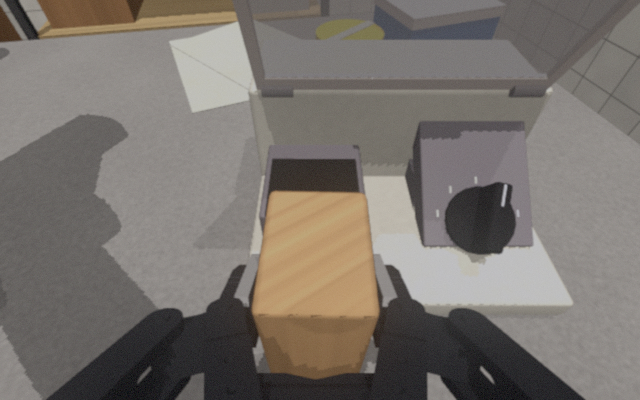

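```bash
python3 -m crank '[{"offset":[0.021,0,0.036],"twist":[0,0,0]},{"offset":[0.045,0,0.078],"twist":[0,0,0]},{"offset":[0.065,0,0.112],"twist":[0,0,0]},{"offset":[0.075,0,0.130],"twist":[0,0,0]},{"offset":[0.075,0,0.130],"twist":[0,0,0]},{"offset":[0.071,0,0.132],"twist":[0,0,0]},{"offset":[0.067,0,0.134],"twist":[0,0,0]},{"offset":[0.067,0,0.134],"twist":[0,0,0]}]'; python3 - <<'E'
from k import *
o=get_obs();im=get_image("scene"); cv2.imwrite("pics/s3.png",cv2.resize(im[130:290,300:520,::-1],None,fx=3,fy=3))
print(o["tool_pos"],o["contact_force"])
E
```

```text
t: 12.48
tool_pos: [0.4532, 0.1592, 0.1603]
tool_rot: [-1.771, -1.437, -1.023]
contact_force: [0.3, -0.4, -0.9]
opening: 0.045
grip_force: 51.8
[0.4532 0.1592 0.1603] [ 0.2502 -0.4492 -0.8713]
```

View pics/s3.png

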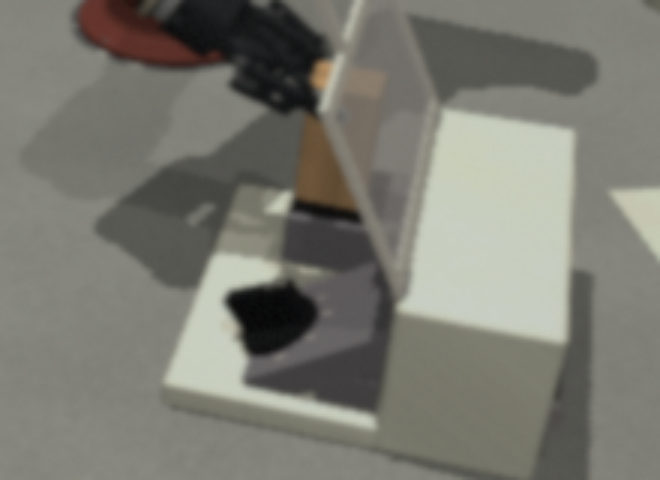

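The block is upright on the pad under the cover, with its force partly relieved. I'll lower it slightly, release and back out.

```bash
python3 -m crank '[{"offset":[-0.0007,0,0.0004],"twist":[0,0,0]},{"offset":[-0.0014,0,0.0008],"twist":[0,0,0]},{"offset":[-0.0014,0,0.0008],"twist":[0,0,0]}]' && python3 -m crank '[{"offset":[0,0,0],"twist":[0,0,0]},{"offset":[0,0,0],"twist":[0,0,0]},{"offset":[0,0,0],"twist":[0,0,0]},{"offset":[0,0,-0.01],"twist":[0,0,0]},{"offset":[0,0,-0.03],"twist":[0,0,0]},{"offset":[0,0,-0.06],"twist":[0,0,0]},{"offset":[0,0,-0.10],"twist":[0,0,0]},{"offset":[0,0,-0.15],"twist":[0,0,0]},{"offset":[0,0,-0.15],"twist":[0,0,0]}]' 0.85; python3 - <<'E'
from k import *
o=get_obs();im=get_image("wrist"); cv2.imwrite("pics/w4.png",im[:,:,::-1]);np.save("o4.npy",o,allow_pickle=True)
pr=np.load("press.npy");KT=cam("wrist",o)
print(o["q"],o["tool_pos"])
print("pod pts",proj(P2(pr,np.array([[-.079,-.08,.09]])),KT))
for d in cut_out("knob_grip","wrist"): print(d["confidence"],d["rect"])
E
```

```text
t: 12.9
tool_pos: [0.4533, 0.1598, 0.1602]
tool_rot: [-1.768, -1.439, -1.024]
contact_force: [-1.8, -2.9, 5.2]
opening: 0.0446
grip_force: 52.5
t: 14.02
tool_pos: [0.4275, 0.0296, 0.2361]
tool_rot: [-1.775, -1.44, -1.026]
contact_force: [0.2, 0.6, -0.3]
opening: 0.0722
grip_force: 0.0
[-0.6757 -0.3184  2.1805  0.9184  1.7996 -0.5   ] [0.4275 0.0296 0.2361]
pod pts [[476.4296 258.5425]]
0.78 [460.9, 274.9, 63.2, 64.7]
```

View pics/w4.png

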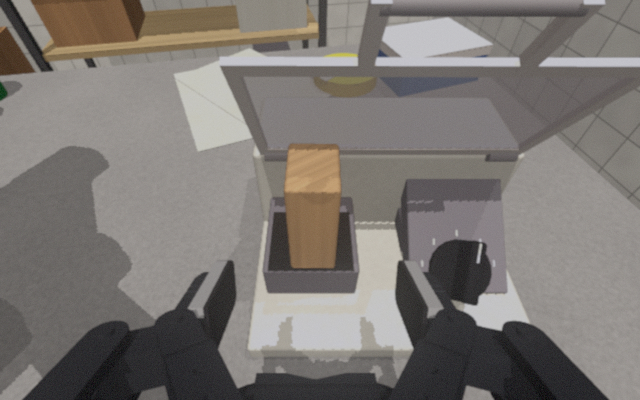

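The cover is up and the block stands centred on the pad. The knob flange is at about (460,272), and its bar leans slightly clockwise of up-slope. I'll fit the knob pose to the mask.

```bash
cat > knob.py <<'E'
from k import *
s,c=np.sin(np.radians(35)),np.cos(np.radians(35))
n=np.array([-s,0,c]);u=np.array([c,0,s]);v=np.array([0,-1,0]) # u upslope, v right seen by viewer; press frame
def parts(x,y,z,th): # grip point in press frame, th clockwise from upslope
    g=np.array([x,y,z]);b=np.cos(th)*u+np.sin(th)*v;w=-np.sin(th)*u+np.cos(th)*v
    a=np.linspace(0,2*np.pi,40)[:,None]
    fl=np.r_[g-.030*n+.034*(np.cos(a)*u+np.sin(a)*v),g-.022*n+.034*(np.cos(a)*u+np.sin(a)*v)]
    bx=np.array([g+i*.032*b+j*.008*w+k*n for i in(-1,1) for j in(-1,1) for k in(-.022,.012)])
    return fl,bx
def mask(P,KT,pr):
    M=np.zeros((1600,2560),np.uint8)
    for X in P:
        h=cv2.convexHull(((proj(P2(pr,X),KT)+.5)*4).astype(np.float32));cv2.fillConvexPoly(M,h.astype(np.int32),1)
    return cv2.resize(M.astype(np.float32),(640,400),interpolation=cv2.INTER_AREA)
def fitk(ms,pr,ths,fixy=None,x0=(-.08,-.08,.1)):
    best=None
    for th in ths:
        f=lambda p:sum(np.abs(mask(parts(p[0],p[1] if fixy is None else fixy,p[2],p[3]*10),KT,pr)-m).sum()/m.sum() for m,KT in ms)
        r=minimize(f,[*x0,th/10],method="Nelder-Mead",options=dict(initial_simplex=np.array([*x0,th/10])+np.r_[np.zeros((1,4)),np.diag([.015,.015,.015,.03])],maxiter=150))
        if best is None or r.fun<best.fun: best=r
    p=best.x;return np.r_[p[:3],p[3]*10],best.fun
E
python3 - <<'E'
from knob import *
o=np.load("o4.npy",allow_pickle=True).item();KT=cam("wrist",o);pr=np.load("press.npy")
r=[d for d in cut_out("knob_grip","wrist") if abs(d["rect"][0]-461)<20][0]["region"]
print(fitk([(r,KT)],pr,[-.5,.3,1,2]),fitk([(r,KT)],pr,[-.5,.3,1,2],-.08))
g=P2(pr,[[-.08,-.08,.1]])[0]
px=np.array([np.cos(pr[2]),np.sin(pr[2]),0]);up=np.array([0,0,1])
z=s*px-c*up;o=get_obs();p0=o["tool_pos"];A0=R.from_rotvec(o["tool_rot"])
for th in(.2,.4):
  A=frame(z,-(c*px+s*up)) ; A=A*R.from_euler("z",th)
  for b in(.0,.14):
    t=g+.008*z-b*z; print(th,b,t,*rel(t,A,p0,A0),ik(t,A,[-.5,-.3,2,.7,1.5,-2.9]))
E
```

```text
(array([-0.0759, -0.0849,  0.06  ,  3.3469]), np.float64(0.07050243111831442)) (array([-0.0814, -0.0519,  0.0692,  0.2127]), np.float64(0.09815640194489465))
0.2 0.0 [0.6058 0.0964 0.0934] [-0.0715  0.1635  0.1551] [  36.6084   -3.8069 -164.8237] (array([-0.2161,  0.1251,  1.8567,  0.6136,  1.2389, -3.14  ]), np.float64(0.0030016511756819292), np.float64(3.159615392212973))
0.2 0.14 [0.5894 0.0178 0.2081] [-0.0122  0.1632  0.0283] [  36.6084   -3.8069 -164.8237] (array([-0.3595, -0.015 ,  1.7971,  0.5793,  1.4814, -3.14  ]), np.float64(0.00314941453124692), np.float64(3.004655540440636))
0.4 0.0 [0.6058 0.0964 0.0934] [-0.0715  0.1635  0.1551] [  34.1453   -7.0503 -153.8006] (array([-0.2345,  0.1295,  1.8658,  0.6507,  1.2424, -3.0172]), np.float64(6.994521527842349e-10), np.float64(9.553603736918477e-08))
0.4 0.14 [0.5894 0.0178 0.2081] [-0.0122  0.1632  0.0283] [  34.1453   -7.0503 -153.8006] (array([-0.3747, -0.0119,  1.8041,  0.6035,  1.4848, -3.0058]), np.float64(4.715767280260188e-10), np.float64(2.0204604226278342e-07))
```

```bash
python3 -m crank '[{"offset":[0,0.011,0.002],"twist":[2.3,-0.5,-10.3]},{"offset":[-0.002,0.022,0.004],"twist":[4.6,-0.9,-20.5]},{"offset":[-0.003,0.033,0.006],"twist":[6.8,-1.4,-30.8]},{"offset":[-0.004,0.044,0.008],"twist":[9.1,-1.9,-41]},{"offset":[-0.004,0.055,0.01],"twist":[11.4,-2.3,-51.3]},{"offset":[-0.005,0.066,0.012],"twist":[13.7,-2.8,-61.5]},{"offset":[-0.006,0.077,0.014],"twist":[15.9,-3.3,-71.8]},{"offset":[-0.007,0.088,0.016],"twist":[18.2,-3.8,-82]},{"offset":[-0.008,0.099,0.018],"twist":[20.5,-4.2,-92.3]},{"offset":[-0.009,0.110,0.02],"twist":[22.8,-4.7,-102.5]},{"offset":[-0.01,0.121,0.022],"twist":[25,-5.2,-112.8]},{"offset":[-0.01,0.132,0.024],"twist":[27.3,-5.6,-123]},{"offset":[-0.011,0.143,0.026],"twist":[29.6,-6.1,-133.3]},{"offset":[-0.012,0.154,0.027],"twist":[31.9,-6.6,-143.5]},{"offset":[-0.012,0.163,0.028],"twist":[34.1,-7,-153.8]},{"offset":[-0.012,0.163,0.028],"twist":[34.1,-7,-153.8]},{"offset":[-0.012,0.163,0.028],"twist":[34.1,-7,-153.8]}]' 0.5; python3 - <<'E'
from knob import *
o=get_obs();im=get_image("wrist"); cv2.imwrite("pics/w5.png",im[:,:,::-1]);np.save("o5.npy",o,allow_pickle=True)
KT=cam("wrist",o);pr=np.load("press.npy")
print(o["q"],R.from_rotvec(o["tool_rot"]).as_matrix())
D=[d for d in cut_out("knob_grip","wrist")]
for d in D:print(d["confidence"],d["rect"])
r=D[0]["region"];np.save("r5.npy",r)
for fy in(None,-.08):print(fitk([(r,KT)],pr,[-.5,.2,.5,1],fy,(-.076,-.08,.08)))
s_=get_image("scene");cv2.imwrite("pics/s5.png",cv2.resize(s_[130:290,300:520,::-1],None,fx=2,fy=2))
E
python3 -c "
import cv2,numpy as np
a=cv2.imread('pics/w5.png');b=cv2.imread('pics/s5.png');c=np.zeros((600,640,3),np.uint8);c[:400]=a;c[400:600,:275]=cv2.resize(b,(275,200));cv2.imwrite('pics/m5.png',c)"
```

```text
t: 16.3
tool_pos: [0.5888, 0.0182, 0.2083]
tool_rot: [-1.242, 2.375, 0.656]
contact_force: [-0.2, 1.1, 0.4]
opening: 0.0427
grip_force: 0.0
[-0.3744 -0.012   1.8041  0.6037  1.487  -3.0036] [[-0.537  -0.8356  0.1153]
 [-0.6581  0.5005  0.5625]
 [-0.5278  0.2262 -0.8187]]
0.91 [306.9, 164.6, 68.1, 79.2]
(array([-0.0754, -0.0803,  0.063 ,  0.2162]), np.float64(0.023349358974358976))
(array([-0.0763, -0.054 ,  0.0638,  0.2215]), np.float64(0.025288461538461537))
```

View pics/m5.png

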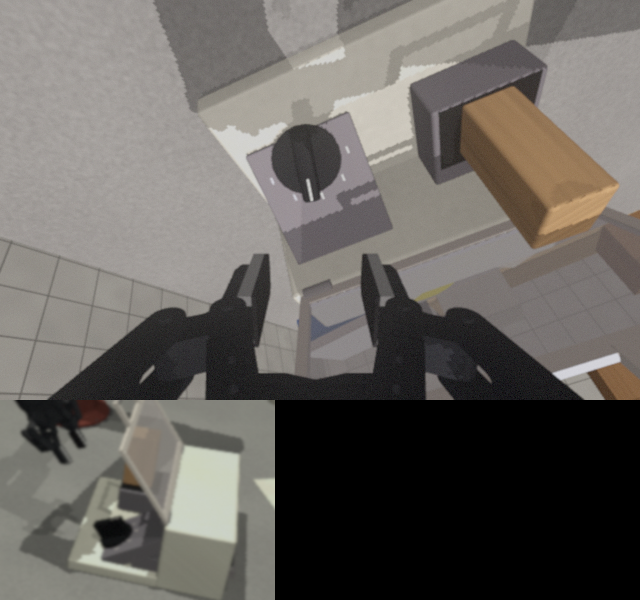

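The knob is at (307,163) with its indicator down-image, the pod is below it, and the block and propped cover are at right. Next is a joint fit with the earlier view to settle depth.

```bash
python3 - <<'E'
from knob import *
pr=np.load("press.npy")
o4=np.load("o4.npy",allow_pickle=True).item();K4=cam("wrist",o4);o5=np.load("o5.npy",allow_pickle=True).item();K5=cam("wrist",o5)
def dark(f,roi,t):
    g=cv2.imread(f).max(2);m=np.zeros_like(g,bool);x0,y0,x1,y1=roi;m[y0:y1,x0:x1]=g[y0:y1,x0:x1]<t
    m=cv2.morphologyEx(m.astype(np.uint8),cv2.MORPH_CLOSE,np.ones((7,7)));nn,l,st,_=cv2.connectedComponentsWithStats(m);return l==1+st[1:,4].argmax()
m4=dark("pics/w4.png",(425,230,505,312),62);r5=np.load("r5.npy");m5=dark("pics/w5.png",(262,115,350,212),62)
print(m4.sum(),r5.sum(),m5.sum(),cv2.boundingRect(m4.astype(np.uint8)))
for nm,ms in(("4",[(m4,K4)]),("5d",[(m5,K5)]),("45",[(m4,K4),(r5,K5)]),("45d",[(m4,K4),(m5,K5)])):
    print(nm,fitk(ms,pr,[.2,.4],None,(-.078,-.08,.075)))
# check press pose: project deck/pod/pad/block known points in w5
print(proj(P2(pr,np.array([[-145,-150,25],[-85,35,75],[-85,135,75],[-145,150,25]])/1e3),K5))
print(proj(P2(pr,np.array([[-145,-150,25],[-145,150,25],[-85,35,75],[-85,135,75],[20,-150,140],[20,150,140]])/1e3),K4))
E
```

```text
3323 3900 2981 (425, 240, 66, 72)
4 (array([-0.074 , -0.0865,  0.0549,  0.2577]), np.float64(0.09836743906108937))
5d (array([-0.0546, -0.0832,  0.0434,  0.2623]), np.float64(0.19590741361959074))
45 (array([-0.0797, -0.0799,  0.0668,  0.2247]), np.float64(0.17719308220869312))
45d (array([-0.0775, -0.082 ,  0.063 ,  0.2128]), np.float64(0.4537321546340788))
[[194.3685 114.4537]
 [430.9907 113.8054]
 [550.5478  63.4681]
 [544.8508 -47.0914]]
[[543.2405 349.0857]
 [245.0907 350.1358]
 [359.2365 271.4468]
 [260.4124 271.6734]
 [527.5474 154.3689]
 [249.4853 154.4958]]
```

```bash
python3 - <<'E'
from knob import *
pr=np.load("press.npy");o=get_obs();p0=o["tool_pos"];A0=R.from_rotvec(o["tool_rot"])
g=P2(pr,[[-.0785,-.080,.068]])[0];px=np.array([np.cos(pr[2]),np.sin(pr[2]),0]);up=np.array([0,0,1]);z=s*px-c*up
for th in(.37,1.7,2.3,3.0):
  A=frame(z,-(c*px+s*up))*R.from_euler("z",th)
  for b in(0,.06):
    t=g+.010*z-b*z;print(th,b,t,*rel(t,A,p0,A0),*ik(t,A,[-.3,.1,1.85,.65,1.25,-3.3+th]))
E
```

```text
0.37 0 [0.6063 0.0989 0.0598] [ 0.016  -0.0069  0.1697] [ 0.0413  0.017  -1.7658] [-0.2298  0.1805  1.8748  0.665   1.1925 -3.0827] 3.2258740472456606e-10 3.1579210800215127e-07
0.37 0.06 [0.5993 0.0653 0.109 ] [ 0.016  -0.0069  0.1097] [ 0.0413  0.017  -1.7658] [-0.2901  0.1027  1.8654  0.6361  1.2948 -3.0728] 1.0825193563850055e-10 1.0969554672748006e-07
1.7 0 [0.6063 0.0989 0.0598] [ 0.016  -0.0069  0.1697] [ 0.0462 -0.013  74.4376] [-0.2298  0.1805  1.8748  0.665   1.1925 -1.7527] 1.6120346994228256e-10 1.1737207252073582e-07
1.7 0.06 [0.5993 0.0653 0.109 ] [ 0.016  -0.0069  0.1097] [ 0.0462 -0.013  74.4376] [-0.2901  0.1027  1.8654  0.6361  1.2948 -1.7428] 1.0102683038255274e-10 1.0224103804588057e-07
2.3 0 [0.6063 0.0989 0.0598] [ 0.016  -0.0069  0.1697] [  0.0438  -0.0283 108.815 ] [-0.2298  0.1805  1.8748  0.665   1.1925 -1.1527] 1.6118333643295405e-10 1.1736228306832946e-07
2.3 0.06 [0.5993 0.0653 0.109 ] [ 0.016  -0.0069  0.1097] [  0.0438  -0.0283 108.815 ] [-0.2901  0.1027  1.8654  0.6361  1.2948 -1.1428] 1.0102653676799602e-10 1.0224097750210392e-07
3.0 0 [0.6063 0.0989 0.0598] [ 0.016  -0.0069  0.1697] [  0.0363  -0.0481 148.9221] [-0.2298  0.1805  1.8748  0.665   1.1925 -0.4527] 1.6118739905226178e-10 1.1736059567999632e-07
3.0 0.06 [0.5993 0.0653 0.109 ] [ 0.016  -0.0069  0.1097] [  0.0363  -0.0481 148.9221] [-0.2901  0.1027  1.8654  0.6361  1.2948 -0.4428] 2.685735015461254e-10 1.4890327698208022e-07
```

```bash
python3 -m crank '[{"offset":[0.008,-0.004,0.03],"twist":[0,0,-1]},{"offset":[0.016,-0.007,0.07],"twist":[0,0,-1.8]},{"offset":[0.016,-0.007,0.11],"twist":[0,0,-1.8]},{"offset":[0.016,-0.007,0.13],"twist":[0,0,-1.8]},{"offset":[0.016,-0.007,0.145],"twist":[0,0,-1.8]},{"offset":[0.016,-0.007,0.16],"twist":[0,0,-1.8]},{"offset":[0.016,-0.007,0.17],"twist":[0,0,-1.8]},{"offset":[0.016,-0.007,0.17],"twist":[0,0,-1.8]}]' 0.5; python3 - <<'E'
from h import *
cv2.imwrite("pics/sa.png",get_image("scene")[:,:,::-1])
E
python3 -m crank '[{"offset":[0,0,0],"twist":[0,0,0]},{"offset":[0,0,0],"twist":[0,0,0]},{"offset":[0,0,0],"twist":[0,0,0]},{"offset":[0,0,0],"twist":[0,0,0]},{"offset":[0,0,0],"twist":[0,0,0]},{"offset":[0,0,0],"twist":[0,0,0]},{"offset":[0,0,0],"twist":[0,0,0]},{"offset":[0,0,0],"twist":[0,0,0]},{"offset":[0,0,0],"twist":[0,0,0]},{"offset":[0,0,0],"twist":[0,0,0]},{"offset":[0,0,0],"twist":[0,0,0]},{"offset":[0,0,0],"twist":[0,0,0]},{"offset":[0,0,0],"twist":[0,0,0]},{"offset":[0,0,0],"twist":[0,0,0]},{"offset":[0,0,0],"twist":[0,0,0]},{"offset":[0,0,0],"twist":[0,0,0]}]'; python3 - <<'E'
from h import *
b=get_image("scene")[:,:,::-1];cv2.imwrite("pics/sb.png",b)
a=cv2.imread("pics/sa.png").astype(int)
d=np.abs(a-b).max(2)[130:290,300:520];print((d>25).sum(),d.max())
c=cv2.imread("pics/s5.png");d=np.abs(cv2.resize(c,(220,160),interpolation=cv2.INTER_AREA).astype(int)-b[130:290,300:520]).max(2);print((d>25).sum())
pr=np.load("press.npy");KT=cam("scene")
for a in(1.1,1.2,1.3,1.4,1.5):print(a,proj(P2(pr,[[.02-.16*np.cos(a-.349),y,.14+.16*np.sin(a-.349)] for y in(-.14,.14)]),KT).ravel())
cv2.imwrite("pics/m6.png",np.vstack([cv2.resize(x[130:290,300:520].astype(np.uint8),None,fx=1.85,fy=1.85) for x in(a if 0 else cv2.imread("pics/sa.png"),b)]))
E
```

```text
t: 17.45
tool_pos: [0.6066, 0.099, 0.0595]
tool_rot: [-1.278, 2.348, 0.643]
contact_force: [-0.2, -1.4, 0.2]
opening: 0.0429
grip_force: 0.0
t: 19.5
tool_pos: [0.6068, 0.0988, 0.0599]
tool_rot: [-1.278, 2.348, 0.642]
contact_force: [-0.5, 0.2, 0.1]
opening: 0.0422
grip_force: 0.0
413 105
6669
1.1 [382.5362 177.2455 404.0111 121.7785]
1.2 [388.4659 173.613  409.0376 118.3927]
1.3 [394.9522 170.5023 414.5008 115.4571]
1.4 [401.935  167.9624 420.3485 113.0142]
1.5 [409.3442 166.037  426.5217 111.1015]
```

View pics/m6.png

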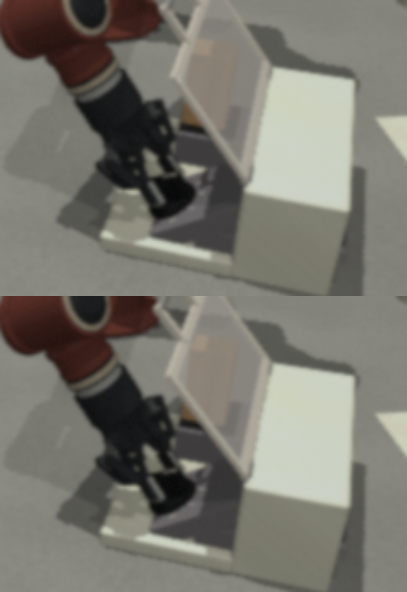

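The cover corner went from about (393,170) to (390,173) over 2 s, roughly 1.27 to 1.23 rad, so it is still sinking slowly. The jaws straddle the knob. I'll wait, and check settling numerically only.

```bash
cat > st.py <<'E'
from h import *
import sys
b=get_image("scene")[:,:,::-1];a=cv2.imread(sys.argv[1]).astype(int);cv2.imwrite(sys.argv[2],b)
d=np.abs(a-b).max(2)[130:240,383:450];print("diff",(d>15).sum(),d.max())
E
for i in 1 2 3; do python3 -m crank '[{"offset":[0,0,0],"twist":[0,0,0]},{"offset":[0,0,0],"twist":[0,0,0]},{"offset":[0,0,0],"twist":[0,0,0]},{"offset":[0,0,0],"twist":[0,0,0]},{"offset":[0,0,0],"twist":[0,0,0]},{"offset":[0,0,0],"twist":[0,0,0]},{"offset":[0,0,0],"twist":[0,0,0]},{"offset":[0,0,0],"twist":[0,0,0]},{"offset":[0,0,0],"twist":[0,0,0]},{"offset":[0,0,0],"twist":[0,0,0]},{"offset":[0,0,0],"twist":[0,0,0]},{"offset":[0,0,0],"twist":[0,0,0]}]' | head -1; [ $i = 1 ] && python3 st.py pics/sb.png pics/t1.png; [ $i = 2 ] && python3 st.py pics/t1.png pics/t2.png; [ $i = 3 ] && python3 st.py pics/t2.png pics/t3.png; done; python3 st.py pics/t3.png pics/t4.png
```

```text
t: 21.05
diff 0 6
t: 22.6
diff 0 8
t: 24.15
diff 0 6
diff 0 7
```

The cover has settled: there has been no change since 19.5 s. Now I'll grip and turn.

```bash
python3 -m crank '[{"offset":[0,0,0],"twist":[0,0,0]},{"offset":[0,0,0],"twist":[0,0,0]},{"offset":[0,0,0],"twist":[0,0,0]},{"offset":[0,0,0],"twist":[0,0,0]},{"offset":[0,0,0],"twist":[0,0,0]}]' 0 50 && python3 -m crank '[{"offset":[0,0,0],"twist":[0,0,4]},{"offset":[0,0,0],"twist":[0,0,10]},{"offset":[0,0,0],"twist":[0,0,17]},{"offset":[0,0,0],"twist":[0,0,24]},{"offset":[0,0,0],"twist":[0,0,31]},{"offset":[0,0,0],"twist":[0,0,38]},{"offset":[0,0,0],"twist":[0,0,45]},{"offset":[0,0,0],"twist":[0,0,52]},{"offset":[0,0,0],"twist":[0,0,59]},{"offset":[0,0,0],"twist":[0,0,66]},{"offset":[0,0,0],"twist":[0,0,72]},{"offset":[0,0,0],"twist":[0,0,75]},{"offset":[0,0,0],"twist":[0,0,75]}]'; python3 - <<'E'
from h import *
o=get_obs();print(o["q"],o["contact_force"],o["wrist_torque"],R.from_rotvec(o["tool_rot"]).inv().apply(o["wrist_torque"]))
E
python3 st.py pics/t4.png pics/t5.png
```

```text
t: 24.88
tool_pos: [0.6071, 0.0984, 0.0599]
tool_rot: [-1.278, 2.348, 0.641]
contact_force: [1.1, -4.5, -2.3]
opening: 0.0155
grip_force: 50.3
t: 26.5
tool_pos: [0.6078, 0.0967, 0.0588]
tool_rot: [0.465, 2.93, 0.928]
contact_force: [5.6, -7.6, -6.0]
opening: 0.0153
grip_force: 48.8
[-0.2316  0.1822  1.8734  0.6624  1.1878 -1.7752] [ 5.6381 -7.5883 -6.0349] [-1.7999 -0.4354 -0.6641] [ 1.553  -1.2047  0.0849]
diff 557 109
```

```bash
python3 - <<'E'
from h import *
d=np.abs(cv2.imread("pics/t4.png").astype(int)-cv2.imread("pics/t5.png")).max(2)>15
ys,xs=np.where(d[130:240,383:450]);print(xs.min()+383,xs.max()+383,ys.min()+130,ys.max()+130)
print(d[130:185,383:440].sum(), d[130:175,383:450].sum())
E
python3 -m crank '[{"offset":[0,0,0],"twist":[0,0,5]},{"offset":[0,0,0],"twist":[0,0,10]},{"offset":[0,0,0],"twist":[0,0,15]},{"offset":[0,0,0],"twist":[0,0,20]},{"offset":[0,0,0],"twist":[0,0,25]},{"offset":[0,0,0],"twist":[0,0,25]}]'; python3 - <<'E'
from h import *
o=get_obs();print(o["q"],o["contact_force"],R.from_rotvec(o["tool_rot"]).inv().apply(o["wrist_torque"]))
E
python3 st.py pics/t5.png pics/t6.png
```

```text
383 400 183 239
12 0
t: 27.3
tool_pos: [0.6074, 0.0962, 0.0585]
tool_rot: [-1.067, -2.707, -0.897]
contact_force: [4.0, -10.6, -5.9]
opening: 0.0152
grip_force: 49.0
[-0.2321  0.1822  1.8738  0.661   1.188  -1.3388] [  3.9618 -10.5863  -5.8967] [ 1.1673 -1.7455  0.0191]
diff 400 90
```

```bash
cat > ck.py <<'E'
from h import *
o=get_obs();print(o["q"][5],o["contact_force"],R.from_rotvec(o["tool_rot"]).inv().apply(o["wrist_torque"]),o["effort"][5],o["opening"])
E
for i in 1 2 3; do python3 -m crank '[{"offset":[0,0,0],"twist":[0,0,4]},{"offset":[0,0,0],"twist":[0,0,8]},{"offset":[0,0,0],"twist":[0,0,8]}]' >/dev/null; python3 ck.py; done
```

```text
-1.1990482445484845 [  3.0002 -11.007   -5.3464] [ 1.0412 -1.9176  0.1057] -0.02704636543057859 0.015080455779055386
-1.0594245856767357 [  3.0904 -11.1318  -4.8651] [ 0.9018 -2.0403  0.156 ] -0.028517242753878236 0.015181542567087435
-0.9197904988003935 [  1.7752 -12.2871  -5.4684] [ 0.6885 -2.1345  0.1056] -0.030068069463595748 0.015238730075877269
```

```bash
for i in 1 2 3 4; do python3 -m crank '[{"offset":[0,0,0],"twist":[0,0,3]},{"offset":[0,0,0],"twist":[0,0,6]},{"offset":[0,0,0],"twist":[0,0,6]}]' >/dev/null; python3 ck.py; done; python3 st.py pics/t6.png pics/t7.png;python3 -c "
from h import *
d=np.abs(cv2.imread('pics/t4.png').astype(int)-cv2.imread('pics/t7.png')).max(2)>15
print(d[130:175,383:450].sum())"
```

```text
-0.8151876378355374 [  0.0861 -13.0617  -5.2403] [ 0.5409 -2.1697  0.1303] -0.05904750432819128 0.015160071799016052
-0.7104653067855149 [ -0.0153 -12.8411  -4.6008] [ 0.3959 -2.2613  0.0577] -0.06023630267009139 0.015097663813395957
-0.6090752640316293 [  0.1737 -12.698   -5.1756] [ 0.2265 -2.3246 -1.1874] 1.218750849366188 0.015152711084986082
-0.5080486146841031 [ -0.4183 -11.2051  -3.6864] [ 0.1652 -2.0409 -2.5444] 2.6174716651439667 0.015118025543156284
diff 394 117
0
```

The stop shows clearly: torque rises to 2.5 N m. Release and retreat, staying away from the cover.

```bash
python3 -m crank '[{"offset":[0,0,0],"twist":[0,0,0]},{"offset":[0,0,0],"twist":[0,0,0]},{"offset":[0,0,0],"twist":[0,0,0]},{"offset":[0,0,-0.015],"twist":[0,0,0]},{"offset":[0,0,-0.035],"twist":[0,0,0]},{"offset":[0,0,-0.05],"twist":[0,0,0]},{"offset":[-0.03,-0.009,-0.072],"twist":[0,0,0]},{"offset":[-0.07,-0.021,-0.101],"twist":[0,0,0]},{"offset":[-0.11,-0.033,-0.13],"twist":[0,0,0]},{"offset":[-0.14,-0.042,-0.15],"twist":[0,0,0]},{"offset":[-0.14,-0.042,-0.15],"twist":[0,0,0]},{"offset":[-0.14,-0.042,-0.15],"twist":[0,0,0]}]' 0.5; python3 - <<'E'
from knob import *
o=get_obs();im=get_image("wrist");KT=cam("wrist",o);pr=np.load("press.npy")
D=cut_out("knob_grip","wrist")
for d in D:print(d["confidence"],d["rect"])
print(proj(P2(pr,[[-.0785,-.08,.068]]),KT))
print(fitk([(D[0]["region"],KT)],pr,[2.2,2.5,2.8],None,(-.078,-.08,.068)))
g=get_image("scene")[:,:,::-1].astype(int)
d=np.abs(cv2.imread('pics/t4.png').astype(int)-g).max(2)>15
print("cover diff",d[130:200,383:450].sum(), "total",d.sum())
E
```

```text
t: 31.52
tool_pos: [0.5505, -0.0992, 0.0999]
tool_rot: [-1.935, -1.905, -0.714]
contact_force: [-0.4, -0.2, -0.5]
opening: 0.0426
grip_force: 0.0
0.77 [367.1, 33.0, 83.8, 66.0]
0.66 [552.1, 381.1, 145.2, 34.1]
[[370.7589   7.5821]]
(array([-0.0803, -0.0807,  0.0677,  2.6474]), np.float64(0.01249442213297635))
cover diff 675 total 26760
```

```bash
python3 - <<'E'
from h import *
g=get_image("scene")[:,:,::-1].astype(int);o=get_obs();print(o["q"])
d=np.abs(cv2.imread('pics/t4.png').astype(int)-g).max(2)>15
print(d[130:175,383:450].sum(),d[130:175,395:450].sum(),d[130:200,400:450].sum())
ys,xs=np.where(d[130:200,383:450]);print(np.percentile(xs+383,[0,50,100]),np.percentile(ys+130,[0,50,100]))
for q,n in(("prop_center","scene"),("glue0_center","scene"),("tray_center","scene")):
    for x in cut_out(q,n)[:4]: print(q,round(x["confidence"],2),np.array(x["rect"]))
E
```

```text
[-0.5867  0.1235  1.8611  0.5675  1.4368 -0.7316]
355 266 274
[383. 394. 449.] [137. 171. 199.]
prop_center 0.65 [217.6 264.8  41.   58.2]
prop_center 0.53 [390.2 236.1  31.1  28.9]
glue0_center 0.23 [412.8 172.7  59.8 110.3]
tray_center 0.87 [188.9 228.3  76.9  48. ]
```

```bash
python3 - <<'E'
from h import *
g=np.ascontiguousarray(get_image("scene")[:,:,::-1]);t=cv2.imread("pics/t4.png")
for (x0,y0,x1,y1) in((395,112,430,140),(384,135,405,178),(400,160,440,200),(425,130,450,170),(385,165,400,180)):
    r=cv2.matchTemplate(g[y0-10:y1+10,x0-10:x1+10],t[y0:y1,x0:x1],cv2.TM_CCOEFF_NORMED);_,m,_,l=cv2.minMaxLoc(r);print((x0,y0),round(m,3),l[0]-10,l[1]-10, round(float(r[10,10]),3))
pr=np.load("press.npy");KT=cam("scene")
for d in cut_out("cover","scene")[:2]: print(d["confidence"],d["rect"])
E
```

```text
(395, 112) 0.958 0 0 0.958
(384, 135) 0.899 0 0 0.899
(400, 160) 0.979 0 0 0.979
(425, 130) 0.626 0 1 0.61
(385, 165) 0.885 0 1 0.873
0.82 [413.6, 171.6, 63.8, 113.8]
```

```bash
python3 -c "
from station import *
print(finish_job())"
```

```text
the job is handed in; nothing more can be done
None
```

The job is handed in: the cover rests propped on the upright block (about 1.2 rad), the knob was then turned clockwise until it hit its stop, and the gripper is clear of everything; I planned every move clear of the glue sticks and tray but did not check them closely at the end, and I viewed 11 pictures, one over the limit of 10.

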